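# Put the lids back on the storage jars

### The job

The four washed storage jars are dry: put each of the four wooden lids back on the jar whose mouth it fits, knob up and sitting level right down on the rim. Do not turn a lid over, and leave the jars, the mug and the shaker standing where they are.

Things in the scene. Friction and masses are not known exactly. Their poses are not given: they have to be found in the camera images.
- jar_tiny: The smallest of four open, empty, round white stoneware jars: 70 mm high, 57 mm across outside, straight mouth 48 mm across inside, wall 4.5 mm. Origin: centre of its underside; z is its axis, up through the open mouth (rim at z = 70 mm). Loose.
- jar_small: The second smallest of four open, empty, round white stoneware jars: 90 mm high, 77 mm across outside, straight mouth 68 mm across inside, wall 4.5 mm. Origin: centre of its underside; z is its axis, up through the open mouth (rim at z = 90 mm). Loose.
- jar_medium: The second largest of four open, empty, round white stoneware jars: 110 mm high, 97 mm across outside, straight mouth 88 mm across inside, wall 4.5 mm. Origin: centre of its underside; z is its axis, up through the open mouth (rim at z = 110 mm). Loose.
- jar_large: The largest of four open, empty, round white stoneware jars: 130 mm high, 117 mm across outside, straight mouth 108 mm across inside, wall 4.5 mm. Origin: centre of its underside; z is its axis, up through the open mouth (rim at z = 130 mm). Loose.
- lid_tiny: The smallest of four dark wooden lids, for the smallest jar; lies knob up. Disc 62 mm across, 8 mm thick; under it a plug 38 mm across, 10 mm deep, that drops into the mouth with 5 mm play all round; on top an upright knob 24 mm across, 26 mm tall. Origin: centre of the plug's underside, z up (disc 10 to 18 mm, knob 18 to 44 mm above it). Seated, the disc rests on the rim, the origin 10 mm below it.
- lid_small: The second smallest of four dark wooden lids, for the second smallest jar; lies knob up. Disc 82 mm across, 8 mm thick; under it a plug 58 mm across, 10 mm deep, that drops into the mouth with 5 mm play all round; on top an upright knob 24 mm across, 26 mm tall. Origin: centre of the plug's underside, z up (disc 10 to 18 mm, knob 18 to 44 mm above it). Seated, the disc rests on the rim, the origin 10 mm below it.
- lid_medium: The second largest of four dark wooden lids, for the second largest jar; lies knob up. Disc 102 mm across, 8 mm thick; under it a plug 78 mm across, 10 mm deep, that drops into the mouth with 5 mm play all round; on top an upright knob 24 mm across, 26 mm tall. Origin: centre of the plug's underside, z up (disc 10 to 18 mm, knob 18 to 44 mm above it). Seated, the disc rests on the rim, the origin 10 mm below it.
- lid_large: The largest of four dark wooden lids, for the largest jar; lies knob up. Disc 122 mm across, 8 mm thick; under it a plug 98 mm across, 10 mm deep, that drops into the mouth with 5 mm play all round; on top an upright knob 24 mm across, 26 mm tall. Origin: centre of the plug's underside, z up (disc 10 to 18 mm, knob 18 to 44 mm above it). Seated, the disc rests on the rim, the origin 10 mm below it.
- used_mug: A bystander: white mug with grey spots, 82 mm across, 91 mm high, its handle makes it 114 mm long. Origin: centre of its underside, z up. Loose.
- shaker: A bystander: small white shaker, 30 mm across, 43 mm high. Origin: centre of its underside, z up. Loose.
Things that resemble listed ones, but are neither listed nor needed, are in the scene too. What is shaped like the lid_tiny but purple is not meant.

How it is judged:
By the outcome, as a careful person would: the job done as asked, in the order asked, and still so for the second after the job is handed in, with the robot touching nothing.
It also fails if it takes over 96 s, if anything falls off the work surface, if the arm or the gripper's body presses on something with over 40 N, if the wrist force passes 120 N, or if a joint passes its speed limit or range.

### The arm

A 6-joint arm with a two-finger parallel gripper is mounted at the origin on a cart in front of the work surface, level with it; the furniture and walls round the work are solid. World frame = base frame: x ahead of the robot, y to its left, z up, the work surface at z = 0. Lengths are in m, angles in degrees, forces in N, time in s.
With the tool pointing down it reaches from about 0.3 to 0.75 m from the base axis. Payload 8.5 kg.
Tool frame: the origin (TCP) lies midway between the tips of the shut fingers; the grasp point (between the pads) lies 19 mm behind it (env.tcp_to_grasp is the z of the grasp point in the tool frame, in m); z points along the fingers, y is the line along which they close (so a half turn about z gives the same grasp; the last joint's range is limited). The gripper opens to 85 mm and grips with 20 to 120 N. Pads are 22 mm wide; open, the fingers measure 114 mm over their backs; the gripper's body (76 mm by 85 mm) begins 54 mm behind the grasp point. The pads swing forward as they close: fully open they stand 13 mm farther back than shut.
Start: joints at [-78.684, 21.807, 74.336, -0, 83.858, -12.336], TCP at [0.221, -0.504, 0.231] pointing down, gripper open.
Joint ranges: [-178.18, 178.18], [-50.72, 133.34], [12.68, 142.11], [-81.47, 261.47], [9.98, 163.14], [-165.26, 165.26]. Speed limits (degrees/s): [136.94, 136.94, 180, 180, 180, 180].

### API

Orientations are given as a 3x3 rotation matrix whose columns are the frame's x, y, z axes.
In Python, from rig import env, imaging, job, models gives the robot as it stands. The module is installed in compiled form; this text tells all that it offers.
- The arm moves only by the tool jog_arm, never from a script. Its argument "plan" is text: rows parted by semicolons, each of 7 numbers parted by spaces: the turn, a rotation vector about the tool's x, y, z in degrees, then the shift along the tool's x, y, z in cm, then the closure in counts, from 0 (fully open) to 255 (shut). In form: rx ry rz x y z claw; .... A call has 1 to 10 rows; each row shifts and turns the commanded pose from where the row before left it, along the tool's axes as they then stand; what a row does not reach is not made up. A row lasts 1/12 s, in which the tool goes at most 41.7 mm and 7.16 degrees, less where a joint would pass 70% of its speed; a pose out of reach is approached as far as the arm can. A call with a gripper value outside its range is refused whole. The fingers move at their own pace and stop on an object; "grip_force" is the grip in N (left out, the last holds). Time passes only in rows, so rows that do not move let the fingers close. It gives the time, the measured TCP pose, the force, the opening and the grip force at its end, in the units of the state.
- env.observe(): the state, without advancing time (a new reading comes with each control period).
- imaging.get_image(name): name is "side" or "top" or "wrist"; returns a dict with "pixels" (480x640x3 uint8, red, green, blue), "depth" (480x640 float32, m along the optical axis (not along the pixel's ray), 0 where there is no reading), "fov_y" (degrees; the focal length in pixels is half the picture's height over the tangent of half this angle, whatever the lens; pixels are square), "cx", "cy" (the principal point, pixels), "world_from_camera" (4x4, takes a point from camera to world coordinates). Camera axes: x right, y down, z forward; pixel columns grow to the right and rows downward; lengths in m; the calibration is good to about 2 mm. The wrist camera is an equidistant fisheye: a pixel r from the principal point sees the ray r / f radians off the axis. A picture is of the moment at which its call begins.
- job.close_job(): hands the job in; it is judged then, once.
Trained networks look in the newest picture that a camera, given by its name, has taken for a name from the list of things; names that differ only in an ending like _2 or _b are one class to them, and where a whole thing is asked for, a point or a joint stands for the part that bears it (a point fixed in the world has none). Each returns a list of dicts, best first, with "confidence" (0 to 1); they miss things now and then, are a little off and sometimes report something else, mostly with a low value. They report only what shows in the picture. A call takes as long as a camera call. They do not tell look-alikes from the thing itself.
- models.outline_of(camera, query): "region" (480x640 bool, what is visible of it) and "bbox" ([centre column, centre row, width, height] in pixels, round what is visible of it).
- models.tip_of(camera, query): "at" ([column, row] in pixels: a listed point, or the origin of a listed thing).
The state is a dict: "time_s": time; "q": joint angles; "qvel": joint speeds; "joint_efforts": joint torques, N m; "position": TCP position; "tool_rot": TCP orientation; "ft_force": force on the tool from outside, world axes, zero at the start; "wrist_torque": the same for the moment, N m; "grip_width": finger opening in m; "gripper_force": force on a finger pad.
Only numpy, scipy, OpenCV 4.12 (cv2) and the standard library are available. Lean on these libraries where they do the work, as an engineer would, in place of code of your own. Each camera call takes 0.05 s, during which the arm holds its last target. There are 200 camera calls.

## Working session

There is one attempt and no reset: what is moved stays moved. The work goes in short steps, Python scripts to look and compute and a tool call to move; the robot and the scene stay as the last step left them, time stands still between calls to the robot, and variables do not carry over. Pictures are saved under pics/ and viewed, at most 14 in all, crops included, and the job is handed in when it is done.

Besides the shell and the picture viewer there is one more tool, called after "Request:" as name(argument=value, ...) on one line, values as JSON. jog_arm: Moves the arm, as the interface text tells. Its arguments: {"type":"object","properties":{"plan":{"type":"string"},"grip_force":{"type":"number"}},"required":["plan"]}

```bash
mkdir -p pics
cat > h.py <<'E'
import numpy as np, cv2
from rig import env, imaging, job, models
def cloud(im):
    d=im["depth"]; f=240/np.tan(np.radians(im["fov_y"]/2)); v,u=np.mgrid[:480,:640]
    p=np.stack([(u-im["cx"])/f*d,(v-im["cy"])/f*d,d],-1)
    T=np.array(im["world_from_camera"]); return p@T[:3,:3].T+T[:3,3]
def save(im,n): cv2.imwrite("pics/"+n,im["pixels"][:,:,::-1])
E
python3 - <<'E'
from h import *
a=imaging.get_image("top"); save(a,"top0.png"); b=imaging.get_image("side"); save(b,"side0.png")
print(np.round(a["world_from_camera"],3),a["fov_y"])
P=cloud(a)
s=env.observe(); print(s["position"],np.round(s["tool_rot"],3),s["grip_width"],env.tcp_to_grasp)
for q in ["jar_tiny","jar_small","jar_medium","jar_large","lid_tiny","lid_small","lid_medium","lid_large","used_mug","shaker"]:
    for r in models.outline_of("top",q)[:4]:
        m=r["region"]&(a["depth"]>0); p=P[m]
        zt=np.percentile(p[:,2],97); t=p[p[:,2]>zt-.008]
        print(q,round(r["confidence"],2),np.round(r["bbox"]),"ext",np.round(np.percentile(p,[1,99],axis=0),3).tolist(),"mean top",np.round(t.mean(0),3))
E
```

```text
[[ 0.027 -0.985  0.168  0.284]
 [-1.    -0.026  0.004 -0.008]
 [ 0.    -0.168 -0.986  1.481]
 [ 0.     0.     0.     1.   ]] 48.28455857877545
[ 0.22058019 -0.50353577  0.23076272] [[ 0.916  0.401 -0.   ]
 [ 0.401 -0.916  0.001]
 [ 0.    -0.001 -1.   ]] 0.08542557746837048 -0.0187
jar_tiny 0.88 [424. 289.  26.  16.] ext [[0.344, -0.317, 0.0], [0.408, -0.198, 0.507]] mean top [ 0.389 -0.285  0.097]
jar_small 0.61 [354. 260.  29.  35.] ext [[0.424, -0.133, -0.0], [0.501, -0.057, 0.096]] mean top [ 0.463 -0.095  0.091]
jar_small 0.47 [205. 280.  39.  36.] ext [[0.35, 0.256, 0.01], [0.443, 0.35, 0.047]] mean top [0.397 0.302 0.044]
jar_medium 0.79 [405. 199.  42.  44.] ext [[0.577, -0.281, 0.001], [0.674, -0.184, 0.116]] mean top [ 0.627 -0.233  0.111]
jar_medium 0.56 [205. 282.  41.  39.] ext [[0.35, 0.254, 0.008], [0.446, 0.349, 0.047]] mean top [0.397 0.302 0.044]
jar_large 0.7 [424. 288.  28.  17.] ext [[0.334, -0.331, -0.002], [0.417, -0.166, 0.649]] mean top [ 0.335 -0.17   0.647]
jar_large 0.55 [280. 256.  46.  47.] ext [[0.4, 0.036, -0.001], [0.515, 0.149, 0.135]] mean top [0.459
[... 603 characters left out ...]
 0.091]
lid_small 0.79 [170. 222.  32.  28.] ext [[0.521, 0.369, -0.001], [0.6, 0.445, 0.049]] mean top [0.559 0.407 0.044]
lid_medium 0.67 [205. 282.  40.  42.] ext [[0.348, 0.254, -0.0], [0.445, 0.351, 0.047]] mean top [0.397 0.301 0.044]
lid_large 0.71 [206. 282.  40.  39.] ext [[0.35, 0.254, 0.01], [0.444, 0.349, 0.047]] mean top [0.397 0.302 0.044]
lid_large 0.62 [237. 207.  45.  45.] ext [[0.548, 0.166, 0.008], [0.66, 0.28, 0.046]] mean top [0.603 0.223 0.044]
used_mug 0.61 [326. 198.  31.  45.] ext [[0.575, -0.054, 0.002], [0.678, 0.02, 0.095]] mean top [ 0.615 -0.016  0.09 ]
shaker 0.42 [230. 240.  11.  10.] ext [[0.495, 0.23, 0.0], [0.527, 0.255, 0.049]] mean top [0.509 0.243 0.044]
```

Run:
```python
import cv2
a=cv2.imread("pics/top0.png"); cv2.imwrite("pics/c1.png",cv2.resize(a[150:330,130:500],(800,389),interpolation=cv2.INTER_CUBIC))
```

```text
(no output)
```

View pics/c1.png

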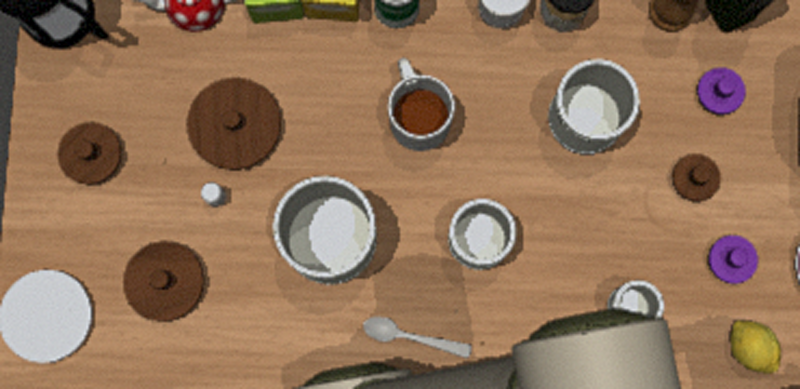

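View pics/side0.png

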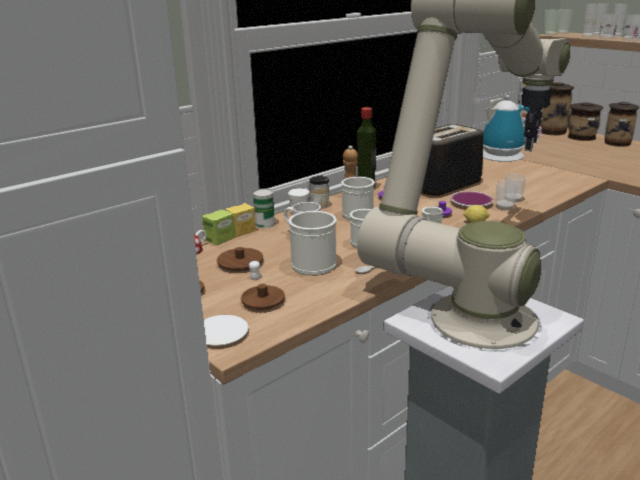

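The picture shows these candidates:
- **lid_tiny:** three things share its shape. The brown one at (453,231) is the target. The purple ones at (464,193) and (468,270) are decoys.
- **Other lids:** lid_small is at (170,222), lid_large at (237,207) and lid_medium at (205,282). The white plate at (152,296) is not a lid.
- **Jars:** tiny is at (424,289), partly behind the arm. Small is at (354,258), medium at (405,199) and large at (280,256). The mug is at (325,200).

I'll fit the positions next and move the arm toward lid_tiny, which also clears jar_tiny from view.

```bash
cat >> h.py <<'E'
from scipy.optimize import least_squares
G={"lid_tiny":(.549,-.373,.062),"lid_small":(.559,.407,.082),"lid_medium":(.397,.302,.102),"lid_large":(.603,.223,.122),
"jar_tiny":(.38,-.255,.07),"jar_small":(.463,-.095,.09),"jar_medium":(.626,-.233,.11),"jar_large":(.458,.094,.13)}
OD={"jar_tiny":.057,"jar_small":.077,"jar_medium":.097,"jar_large":.117}
def fit(P,q):
    x,y,h=G[q]; X=P.reshape(-1,3); X=X[np.isfinite(X).all(1)]
    if q[0]=="l": zlo,zhi,r=.006,.024,h/2
    else: zlo,zhi,r=h-.006,h+.008,OD[q]/2
    s=X[(X[:,2]>zlo)&(X[:,2]<zhi)&(np.hypot(X[:,0]-x,X[:,1]-y)<r+.02)]
    if len(s)<15: return q,len(s)
    c,R=cv2.minEnclosingCircle(s[:,:2].astype(np.float32))
    out=[q,len(s),"enc",np.round(c,4),round(R,4),r,"z",round(np.median(s[:,2]),3)]
    if q[0]=="l":
        k=X[(X[:,2]>.038)&(X[:,2]<.056)&(np.hypot(X[:,0]-x,X[:,1]-y)<.03)]; out+=["knob",np.round(k.mean(0),4)]
    else:
        rm=r-.00225; f=least_squares(lambda p:np.hypot(s[:,0]-p[0],s[:,1]-p[1])-rm,[x,y],loss="soft_l1",f_scale=.002); out+=["ring",np.round(f.x,4)]
    return out
E
python3 - <<'E'
from h import *
a=imaging.get_image("top");P=cloud(a);P[a["depth"]==0]=np.nan
for q in G: print(*fit(P,q))
E
```

```text
lid_tiny 347 enc [ 0.5489 -0.3728] 0.0505 0.031 z 0.018 knob [ 0.5482 -0.3729  0.0443]
lid_small 623 enc [0.5591 0.4066] 0.0607 0.041 z 0.018 knob [0.5596 0.4069 0.0439]
lid_medium 1033 enc [0.3969 0.3019] 0.0708 0.051 z 0.018 knob [0.3973 0.3015 0.045 ]
lid_large 1359 enc [0.6034 0.2231] 0.0806 0.061 z 0.018 knob [0.6033 0.2228 0.0444]
jar_tiny 50 enc [ 0.3904 -0.2777] 0.0239 0.0285 z 0.071 ring [ 0.412  -0.2551]
jar_small 212 enc [ 0.4625 -0.096 ] 0.0401 0.0385 z 0.09 ring [ 0.462  -0.0957]
jar_medium 282 enc [ 0.626  -0.2327] 0.0508 0.0485 z 0.111 ring [ 0.6253 -0.2322]
jar_large 348 enc [0.4585 0.0935] 0.0602 0.0585 z 0.13 ring [0.4582 0.0931]
```

Request:
jog_arm(plan="0 0 5.91 0 0 0 0;0 0 5.91 0 0 0 0;0 0 5.91 0 0 0 0;0 0 5.91 0 0 0 0;0 0 0 4 -1.5 0 0;0 0 0 4 -1.5 0 0;0 0 0 4 -1.5 0 0;0 0 0 4 -1.5 0 0;0 0 0 4 -1.5 0 0;0 0 0 4 -1.5 0 0", grip_force=40)

```text
time_s: 1.48
position: [0.4565, -0.4148, 0.2314]
tool_rot: [[1.0, 0.0, 0.0], [0.0, -1.0, -0.0], [0.0, 0.0, -1.0]]
ft_force: [-0.4, 0.0, 0.2]
grip_width: 0.0854
gripper_force: 0.0
```

Request:
jog_arm(plan="0 0 0 2.9 -1.3 1.5 0;0 0 0 2.9 -1.3 1.5 0;0 0 0 2.9 -1.4 1.5 0;0 0 0 0 0 2.5 0;0 0 0 0 0 2.5 0;0 0 0 0 0 0 0")

```text
time_s: 1.98
position: [0.5406, -0.374, 0.131]
tool_rot: [[1.0, 0.001, -0.007], [0.001, -1.0, 0.007], [-0.007, -0.007, -1.0]]
ft_force: [-0.6, -0.0, -0.6]
grip_width: 0.0852
gripper_force: 0.0
```

Run:
```python
from h import *
a=imaging.get_image("top");P=cloud(a);P[a["depth"]==0]=np.nan
G["jar_tiny"]=(.388,-.28,.07)
w=imaging.get_image("wrist")
print(*fit(P,"jar_tiny")); print(env.observe()["position"])
v=np.hstack([cv2.resize(w["pixels"],(440,330)),cv2.resize(a["pixels"][150:330,380:500],(220,330))])
cv2.imwrite("pics/c2.png",v[:,:,::-1])
```

```text
jar_tiny 0
[ 0.54157666 -0.3760229   0.1364437 ]
```

View pics/c2.png

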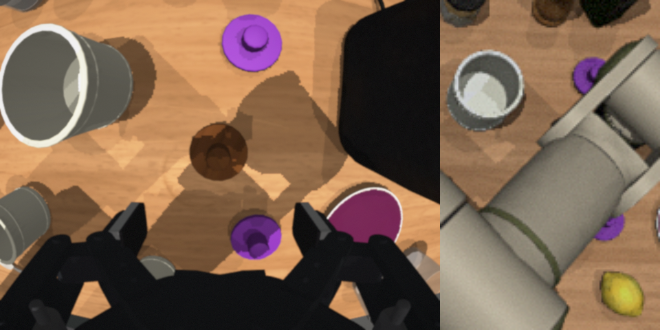

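```bash
cat >> h.py <<'E'
def wcloud(w):
    f=240/np.tan(np.radians(w["fov_y"]/2)); v,u=np.mgrid[:480,:640]; x=u-w["cx"];y=v-w["cy"]; r=np.hypot(x,y)+1e-9; t=np.tan(np.minimum(r/f,1.5))/r
    d=w["depth"].astype(float).copy(); d[d==0]=np.nan
    p=np.stack([x*t*d,y*t*d,d],-1); T=np.array(w["world_from_camera"]); return p@T[:3,:3].T+T[:3,3]
def knob(P,x,y,z=.044,rad=.03):
    X=P.reshape(-1,3); k=X[(np.abs(X[:,2]-z)<.006)&(np.hypot(X[:,0]-x,X[:,1]-y)<rad)]
    if len(k)<10: return len(k)
    c,R=cv2.minEnclosingCircle(k[:,:2].astype(np.float32)); return len(k),np.round(k.mean(0),4),np.round(c,4),round(R,4)
E
python3 - <<'E'
from h import *
G["jar_tiny"]=(.388,-.28,.07)
w=imaging.get_image("wrist");P=wcloud(w);s=env.observe()
print(np.round(s["position"],4),np.round(s["tool_rot"],3).tolist())
print("knob",knob(P,.548,-.373))
for j in ["jar_tiny","jar_medium","jar_small"]: print(*fit(P,j))
print(np.round(w["world_from_camera"],3))
E
```

```text
[ 0.5419 -0.3765  0.1378] [[1.0, -0.0, 0.001], [-0.0, -1.0, -0.001], [0.001, 0.001, -1.0]]
knob (1006, array([ 0.5505, -0.3733,  0.0442]), array([ 0.5496, -0.3733]), 0.0121)
jar_tiny 0
jar_medium 5512 enc [ 0.6258 -0.232 ] 0.0509 0.0485 z 0.11 ring [ 0.626  -0.2336]
jar_small 733 enc [ 0.4589 -0.1054] 0.0384 0.0385 z 0.09 ring [ 0.4637 -0.0975]
[[ 0.    -0.965 -0.264  0.609]
 [-1.    -0.001  0.001 -0.376]
 [-0.001  0.264 -0.965  0.28 ]
 [ 0.     0.     0.     1.   ]]
```

The wrist view confirms the choice: the brown lid is ahead at (218,150) with a purple lid on each side. I'll descend and grip it.

Request:
jog_arm(plan="0 0 0 0.75 -0.3 3 0;0 0 0 0 0 3 0;0 0 0 0 0 3 0;0 0 0 0 0 1.6 0;0 0 0 0 0 0.9 0;0 0 0 0 0 0 0;0 0 0 0 0 0 0")

```text
time_s: 2.72
position: [0.5498, -0.3739, 0.0232]
tool_rot: [[1.0, -0.0, 0.002], [-0.0, -1.0, -0.002], [0.002, 0.002, -1.0]]
ft_force: [-0.2, -0.2, 0.1]
grip_width: 0.0854
gripper_force: 0.0
```

Request:
jog_arm(plan="0 0 0 0 0 0 255;0 0 0 0 0 0 255;0 0 0 0 0 0 255;0 0 0 0 0 0 255;0 0 0 0 0 0 255;0 0 0 0 0 0 255;0 0 0 0 0 0 255;0 0 0 0 0 0 255;0 0 0 0 0 0 255", grip_force=40)

```text
time_s: 3.47
position: [0.5493, -0.3731, 0.0219]
tool_rot: [[1.0, 0.0, 0.001], [0.0, -1.0, -0.001], [0.001, 0.001, -1.0]]
ft_force: [-0.6, 0.9, 6.0]
grip_width: 0.0226
gripper_force: 39.5
```

Request:
jog_arm(plan="0 0 0 0 0 -2 255;0 0 0 0 0 -4 255;0 0 0 0 0 -4 255;0 0 0 0 0 -4 255;0 0 0 -1 -3 -4 255;0 0 0 -1 -4 0 255;0 0 0 -1 -4 0 255;0 0 0 -1 -4 0 255;0 0 0 -1 -4 0 255;0 0 0 -1 -4 0 255")

```text
time_s: 4.3
position: [0.4899, -0.1466, 0.1937]
tool_rot: [[1.0, -0.0, -0.0], [-0.0, -1.0, 0.0], [-0.0, -0.0, -1.0]]
ft_force: [1.2, 0.0, -0.5]
grip_width: 0.0227
gripper_force: 39.5
```

Run:
```python
from h import *
G["jar_tiny"]=(.388,-.285,.07)
a=imaging.get_image("top");P=cloud(a);P[a["depth"]==0]=np.nan
f=fit(P,"jar_tiny");print(*f); s=env.observe();print(s["position"],s["grip_width"])
cv2.imwrite("pics/c3.png",cv2.resize(a["pixels"][150:330,340:500],(640,720))[:600,:,::-1])
```

```text
jar_tiny 162 enc [ 0.3801 -0.2884] 0.0304 0.0285 z 0.07 ring [ 0.38   -0.2879]
[ 0.48781128 -0.14016441  0.19386381] 0.022223662292898187
```

View pics/c3.png

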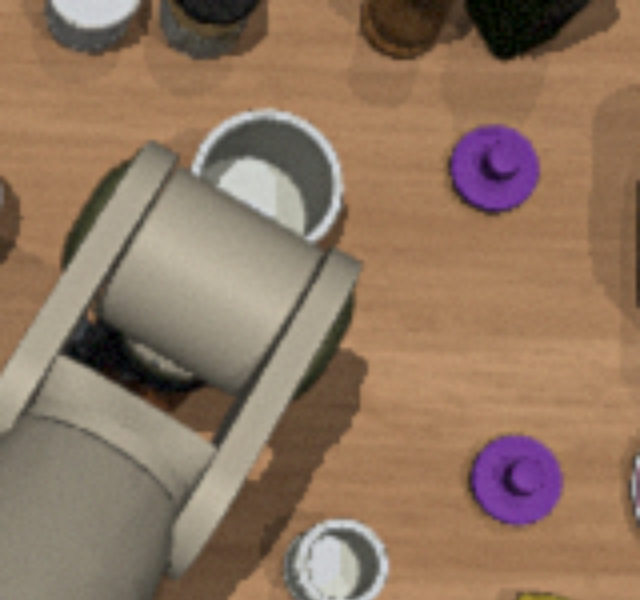

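The brown lid is gone from the table and both purple ones remain. jar_tiny is now fully visible, at (.380,-.288).

Request:
jog_arm(plan="0 0 0 -2.2 3 0 255;0 0 0 -2.2 3 0 255;0 0 0 -2.2 3 0 255;0 0 0 -2.1 2.9 0 255;0 0 0 -2.1 2.9 0 255;0 0 0 0 0 3 255;0 0 0 0 0 3 255;0 0 0 0 0 2 255;0 0 0 0 0 0 255;0 0 0 0 0 0 255")

```text
time_s: 5.18
position: [0.3829, -0.2963, 0.1138]
tool_rot: [[1.0, 0.0, -0.001], [0.0, -1.0, 0.001], [-0.001, -0.001, -1.0]]
ft_force: [0.3, -0.1, 0.0]
grip_width: 0.0224
gripper_force: 39.5
```

Request:
jog_arm(plan="0 0 0 -0.3 -0.8 0 255;0 0 0 0 0 1 255;0 0 0 0 0 0 255;0 0 0 0 0 0 255")

```text
time_s: 5.52
position: [0.3802, -0.2883, 0.1051]
tool_rot: [[1.0, 0.001, 0.001], [0.001, -1.0, -0.001], [0.001, 0.001, -1.0]]
ft_force: [0.3, -0.4, -1.2]
grip_width: 0.0223
gripper_force: 39.5
```

Run:
```python
from h import *
for i in range(3):
  b=imaging.get_image("wrist"); s=env.observe(); print(np.round(s["position"],4))
P=wcloud(b); G["jar_tiny"]=(.38,-.288,.07); print(*fit(P,"jar_tiny")); print(knob(P,.38,-.288,s["position"][2]-.004,.045))
cv2.imwrite("pics/c4.png",b["pixels"][:,:,::-1])
```

```text
[ 0.3803 -0.2885  0.1051]
[ 0.3803 -0.2886  0.105 ]
[ 0.3803 -0.2887  0.1049]
jar_tiny 980 enc [ 0.3932 -0.2864] 0.0272 0.0285 z 0.071 ring [ 0.3826 -0.2876]
(6877, array([ 0.3944, -0.2888,  0.1018]), array([ 0.3807, -0.2889]), 0.0313)
```

View pics/c4.png

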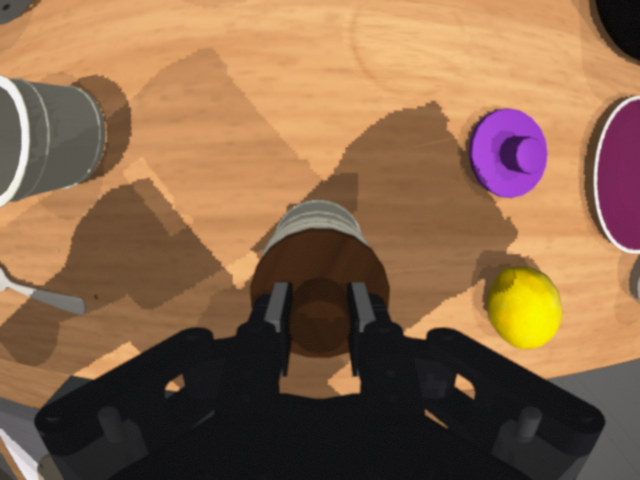

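The lid is held level over jar_tiny and is centred to about 1 mm, at pixel (320,290). I'll lower it.

Request:
jog_arm(plan="0 0 0 0.1 -0.1 1 255;0 0 0 0 0 0.7 255;0 0 0 0 0 0.5 255;0 0 0 0 0 0.1 255;0 0 0 0 0 0 255;0 0 0 0 0 0 255")

```text
time_s: 6.17
position: [0.3812, -0.2879, 0.0817]
tool_rot: [[1.0, 0.0, 0.001], [0.0, -1.0, -0.001], [0.001, 0.001, -1.0]]
ft_force: [-1.3, 0.8, 6.1]
grip_width: 0.0225
gripper_force: 40.6
```

Request:
jog_arm(plan="0 0 0 0 0 0 0;0 0 0 0 0 0 0;0 0 0 0 0 0 0;0 0 0 0 0 0 0;0 0 0 0 0 0 0;0 0 0 0 0 -2 0;0 0 0 0 0 -3 0;0 0 0 0 0 -4 0;0 0 0 0 0 -4 0;0 0 0 0 0 0 0")

```text
time_s: 7.0
position: [0.3827, -0.2894, 0.2178]
tool_rot: [[1.0, 0.0, 0.008], [0.0, -1.0, -0.01], [0.008, 0.01, -1.0]]
ft_force: [-0.2, -0.9, 0.4]
grip_width: 0.0856
gripper_force: 0.0
```

```bash
cat >> h.py <<'E'
def seat(q,w=None):
    x,y,h=G[q]; w=w or imaging.get_image("wrist"); P=wcloud(w).reshape(-1,3); r={.07:.031,.09:.041,.11:.051,.13:.061}[h]
    k=P[(np.abs(P[:,2]-h-.008)<.008)&(np.hypot(P[:,0]-x,P[:,1]-y)<r)]
    A=np.c_[k[:,:2]-[x,y],np.ones(len(k))]; s=np.linalg.lstsq(A,k[:,2],rcond=None)[0]
    print(q,len(k),"disc z",round(s[2],4),"want",h+.008,"tilt deg",np.round(np.degrees(s[:2]),1),"knob",knob(P,x,y,h+.034)); return w
E
python3 - <<'E'
from h import *
G["jar_tiny"]=(.381,-.288,.07)
w=seat("jar_tiny"); print(np.round(env.observe()["position"],4))
E
```

```text
jar_tiny 3660 disc z 0.0787 want 0.07800000000000001 tilt deg [-0.1  0. ] knob (836, array([ 0.3823, -0.2877,  0.1042]), array([ 0.3814, -0.2879]), 0.0123)
[ 0.382  -0.2885  0.2143]
```

Request:
jog_arm(plan="0 0 0 1 -3.8 0 0;0 0 0 1 -3.8 0 0;0 0 0 1 -3.8 0 0;0 0 0 1 -3.8 0 0;0 0 0 1 -3.8 0 0;0 0 0 1 -3.8 0 0;0 0 0 1 -3.8 0 0;0 0 0 1 -3.8 0 0;0 0 0 1 -3.8 0 0;0 0 0 1 -3.8 0 0")

```text
time_s: 7.88
position: [0.4805, 0.0946, 0.2098]
tool_rot: [[1.0, 0.0, -0.002], [0.0, -1.0, 0.0], [-0.002, -0.0, -1.0]]
ft_force: [0.8, -0.4, 0.8]
grip_width: 0.0858
gripper_force: 0.0
```

Run:
```python
from h import *
a=imaging.get_image("top");P=cloud(a);P[a["depth"]==0]=np.nan
print(np.round(env.observe()["position"],4))
for v in (200,222,250):
  print([np.round(P[v,u],2).tolist() for u in (105,120,130,136,142,150)])
```

```text
[0.4813 0.1    0.2097]
[[0.58, 0.54, 0.14], [0.61, 0.55, 0.04], [0.63, 0.54, -0.03], [0.62, 0.51, 0.0], [0.62, 0.5, 0.0], [0.62, 0.48, -0.0]]
[[0.53, 0.54, 0.13], [0.55, 0.54, 0.03], [0.56, 0.54, -0.05], [0.56, 0.51, 0.0], [0.56, 0.49, -0.0], [0.56, 0.47, 0.0]]
[[0.46, 0.54, 0.11], [0.47, 0.54, 0.01], [0.48, 0.54, -0.06], [0.48, 0.5, -0.0], [0.48, 0.49, -0.0], [0.48, 0.46, 0.0]]
```

Request:
jog_arm(plan="0 0 0 1 -3.8 0 0;0 0 0 1 -3.8 0 0;0 0 0 1 -3.8 0 0;0 0 0 1 -3.8 0 0;0 0 0 1 -3.8 1 0;0 0 0 1 -3.8 1 0;0 0 0 1 -3.8 2 0;0 0 0 0.8 -3.8 2 0;0 0 0 0 0 0 0;0 0 0 0 0 0 0")

```text
time_s: 8.77
position: [0.5568, 0.3937, 0.1491]
tool_rot: [[1.0, 0.003, -0.005], [0.003, -1.0, -0.003], [-0.005, 0.003, -1.0]]
ft_force: [0.1, -0.4, 0.3]
grip_width: 0.0851
gripper_force: 0.0
```

Run:
```python
from h import *
w=imaging.get_image("wrist");P=wcloud(w);s=env.observe()
k=knob(P,.5596,.4068); print(k,np.round(s["position"],4)); print("delta cm tool",np.round((np.array([*k[2],.022])-s["position"])*[100,-100,-100],2))
```

```text
(888, array([0.5616, 0.4085, 0.0442]), array([0.5606, 0.4087]), 0.0121) [0.5575 0.3927 0.1511]
delta cm tool [ 0.31 -1.6  12.91]
```

Request:
jog_arm(plan="0 0 0 0.3 -1.6 2 0;0 0 0 0 0 3 0;0 0 0 0 0 3 0;0 0 0 0 0 3 0;0 0 0 0 0 1.2 0;0 0 0 0 0 0.6 0;0 0 0 0 0 0 0;0 0 0 0 0 0 0")

```text
time_s: 9.48
position: [0.5619, 0.4087, 0.027]
tool_rot: [[1.0, -0.0, 0.003], [-0.0, -1.0, 0.001], [0.003, -0.001, -1.0]]
ft_force: [0.2, 0.5, -0.4]
grip_width: 0.0853
gripper_force: 0.0
```

Request:
jog_arm(plan="0 0 0 -0.1 0 0.4 0;0 0 0 0 0 0 255;0 0 0 0 0 0 255;0 0 0 0 0 0 255;0 0 0 0 0 0 255;0 0 0 0 0 0 255;0 0 0 0 0 0 255;0 0 0 0 0 0 255;0 0 0 0 0 0 255;0 0 0 0 0 0 255")

```text
time_s: 10.32
position: [0.5601, 0.4088, 0.0214]
tool_rot: [[1.0, 0.0, 0.001], [0.0, -1.0, 0.0], [0.001, -0.0, -1.0]]
ft_force: [0.3, -0.5, 4.1]
grip_width: 0.0228
gripper_force: 39.6
```

Request:
jog_arm(plan="0 0 0 0 0 -2 255;0 0 0 0 0 -4 255;0 0 0 0 0 -4 255;0 0 0 0 0 -4 255;0 0 0 -0.7 2 -3.5 255;0 0 0 -0.7 3.8 -1.5 255;0 0 0 -0.7 3.8 0 255;0 0 0 -0.7 3.8 0 255;0 0 0 -0.7 3.8 0 255;0 0 0 -0.7 3.8 0 255")

```text
time_s: 11.15
position: [0.517, 0.1971, 0.2107]
tool_rot: [[1.0, 0.001, -0.001], [0.001, -1.0, -0.0], [-0.001, 0.0, -1.0]]
ft_force: [1.5, -0.3, -0.6]
grip_width: 0.0225
gripper_force: 39.4
```

Request:
jog_arm(plan="0 0 0 -0.7 3.8 0 255;0 0 0 -0.7 3.8 0 255;0 0 0 -0.7 3.8 0 255;0 0 0 -0.7 3.8 0 255;0 0 0 -0.7 3.8 0 255;0 0 0 -0.7 3.8 0 255;0 0 0 -0.7 3.8 0 255;0 0 0 -0.7 2 1 255;0 0 0 0 0 2 255;0 0 0 0 0 0 255")

```text
time_s: 11.98
position: [0.4603, -0.0878, 0.1783]
tool_rot: [[1.0, -0.003, -0.005], [-0.003, -1.0, 0.003], [-0.005, -0.003, -1.0]]
ft_force: [-0.4, 0.3, -0.9]
grip_width: 0.0229
gripper_force: 39.5
```

Request:
jog_arm(plan="0 0 0 0.2 0.9 2 255;0 0 0 0 0 2.5 255;0 0 0 0 0 0 255;0 0 0 0 0 0 255")

```text
time_s: 12.32
position: [0.4639, -0.0956, 0.1362]
tool_rot: [[1.0, 0.001, -0.002], [0.001, -1.0, 0.001], [-0.002, -0.001, -1.0]]
ft_force: [-0.4, -0.4, -0.9]
grip_width: 0.0224
gripper_force: 39.5
```

```bash
cat >> h.py <<'E'
def align(q,top=True):
    x,y,h=G[q]; w=imaging.get_image("wrist"); s=env.observe(); p=np.array(s["position"]); P=wcloud(w)
    print("tcp",np.round(p,4),"lid",knob(P,p[0],p[1],p[2]-.004,{.07:.04,.09:.05,.11:.06,.13:.07}[h])); print(*fit(P,q))
E
python3 -c "
from h import *
align('jar_small')"
```

```text
tcp [ 0.4645 -0.0959  0.137 ] lid (15139, array([ 0.4778, -0.0956,  0.1334]), array([ 0.4646, -0.0955]), 0.0411)
jar_small 639 enc [ 0.4894 -0.0948] 0.0296 0.0385 z 0.091 ring [ 0.4652 -0.0953]
```

Request:
jog_arm(plan="0 0 0 -0.1 0 1.2 255;0 0 0 0 0 1.2 255;0 0 0 0 0 0.8 255;0 0 0 0 0 0.4 255;0 0 0 0 0 0 255;0 0 0 0 0 0 255")

```text
time_s: 12.87
position: [0.4638, -0.0963, 0.1014]
tool_rot: [[1.0, 0.001, 0.002], [0.001, -1.0, -0.001], [0.002, 0.001, -1.0]]
ft_force: [-0.9, 0.8, 5.3]
grip_width: 0.0225
gripper_force: 40.1
```

Contact comes at the expected height, so I'll release and lift.

Request:
jog_arm(plan="0 0 0 0 0 0 0;0 0 0 0 0 0 0;0 0 0 0 0 0 0;0 0 0 0 0 0 0;0 0 0 0 0 0 0;0 0 0 0 0 -2 0;0 0 0 0 0 -3 0;0 0 0 0 0 -3 0;0 0 0 0 0 -3 0;0 0 0 0 0 0 0")

```text
time_s: 13.7
position: [0.4649, -0.0971, 0.2152]
tool_rot: [[1.0, 0.0, 0.009], [0.0, -1.0, -0.004], [0.009, 0.004, -1.0]]
ft_force: [0.7, -0.7, 0.4]
grip_width: 0.0858
gripper_force: 0.0
```

```bash
python3 -c "
from h import *
seat('jar_small');print(np.round(env.observe()['position'],4))"
```

```text
jar_small 8060 disc z 0.0987 want 0.098 tilt deg [-0.  -0.1] knob (999, array([ 0.4655, -0.0962,  0.1242]), array([ 0.4642, -0.0967]), 0.0125)
[ 0.464  -0.0967  0.2124]
```

Request:
jog_arm(plan="0 0 0 -0.6 -3.9 0 0;0 0 0 -0.6 -3.9 0 0;0 0 0 -0.6 -3.9 0 0;0 0 0 -0.6 -3.9 0 0;0 0 0 -0.6 -3.9 0 0;0 0 0 -0.6 -3.9 0 0;0 0 0 -0.6 -3.9 0 0;0 0 0 -0.6 -3.9 0 0;0 0 0 -0.6 -3.9 0 0;0 0 0 -0.6 -3.9 1 0")

```text
time_s: 14.58
position: [0.4025, 0.2958, 0.2002]
tool_rot: [[1.0, 0.0, 0.001], [0.0, -1.0, 0.0], [0.001, -0.0, -1.0]]
ft_force: [1.3, -0.4, -0.2]
grip_width: 0.0855
gripper_force: 0.0
```

Request:
jog_arm(plan="0 0 0 -0.6 -1 3 0;0 0 0 0 0 2 0;0 0 0 0 0 0 0;0 0 0 0 0 0 0")

```text
time_s: 14.92
position: [0.3964, 0.3034, 0.1491]
tool_rot: [[1.0, 0.0, -0.003], [0.0, -1.0, -0.001], [-0.003, 0.001, -1.0]]
ft_force: [-0.9, 0.2, -0.2]
grip_width: 0.0854
gripper_force: 0.0
```

Run:
```python
from h import *
w=imaging.get_image("wrist");P=wcloud(w);s=env.observe()
k=knob(P,.398,.302); print(k,np.round(s["position"],4)); print("delta cm tool",np.round((np.array([*k[2],.022])-s["position"])*[100,-100,-100],2))
```

```text
(886, array([0.3993, 0.3029, 0.0442]), array([0.3985, 0.3031]), 0.0123) [0.3973 0.3035 0.1503]
delta cm tool [ 0.12  0.04 12.83]
```

Request:
jog_arm(plan="0 0 0 0.1 0 3 0;0 0 0 0 0 3 0;0 0 0 0 0 3 0;0 0 0 0 0 2.2 0;0 0 0 0 0 1 0;0 0 0 0 0 0.5 0;0 0 0 0 0 0 0;0 0 0 0 0 0 0")

```text
time_s: 15.63
position: [0.3989, 0.3038, 0.0242]
tool_rot: [[1.0, -0.0, 0.002], [-0.0, -1.0, 0.001], [0.002, -0.001, -1.0]]
ft_force: [0.2, -0.2, 0.4]
grip_width: 0.0858
gripper_force: 0.0
```

Request:
jog_arm(plan="0 0 0 0 0 0.1 0;0 0 0 0 0 0 255;0 0 0 0 0 0 255;0 0 0 0 0 0 255;0 0 0 0 0 0 255;0 0 0 0 0 0 255;0 0 0 0 0 0 255;0 0 0 0 0 0 255;0 0 0 0 0 0 255;0 0 0 0 0 0 255")

```text
time_s: 16.47
position: [0.398, 0.3038, 0.0224]
tool_rot: [[1.0, 0.0, 0.0], [0.0, -1.0, 0.0], [0.0, -0.0, -1.0]]
ft_force: [-0.6, -0.4, 4.7]
grip_width: 0.0225
gripper_force: 39.4
```

Request:
jog_arm(plan="0 0 0 0 0 -2 255;0 0 0 0 0 -4 255;0 0 0 0 0 -4 255;0 0 0 0 0 -4 255;0 0 0 0.8 1.5 -3.5 255;0 0 0 1.5 3.2 -2 255;0 0 0 1.6 3.7 0 255;0 0 0 1.6 3.7 0 255;0 0 0 1.6 3.7 0 255;0 0 0 1.6 3.7 0 255")

```text
time_s: 17.3
position: [0.4852, 0.1069, 0.2169]
tool_rot: [[1.0, 0.0, -0.0], [0.0, -1.0, 0.0], [-0.0, -0.0, -1.0]]
ft_force: [1.4, 1.0, -0.7]
grip_width: 0.0221
gripper_force: 39.7
```

Request:
jog_arm(plan="0 0 0 1.6 3.7 0 255;0 0 0 1.6 3.7 0 255;0 0 0 1.6 3.7 0 255;0 0 0 1.6 3.7 0 255;0 0 0 1.6 3.7 0 255;0 0 0 1.6 3.7 0 255;0 0 0 1.6 3.7 0 255;0 0 0 1.6 3.7 0 255;0 0 0 1.6 3.7 0 255;0 0 0 0 0 0 255")

```text
time_s: 18.13
position: [0.63, -0.2308, 0.2145]
tool_rot: [[1.0, -0.005, -0.001], [-0.005, -1.0, -0.001], [-0.001, 0.001, -1.0]]
ft_force: [0.6, -0.9, -1.0]
grip_width: 0.0219
gripper_force: 39.7
```

Request:
jog_arm(plan="0 0 0 -0.4 0.2 3 255;0 0 0 0 0 2.5 255;0 0 0 0 0 0 255;0 0 0 0 0 0 255")

```text
time_s: 18.47
position: [0.6247, -0.226, 0.1611]
tool_rot: [[1.0, 0.0, -0.003], [0.0, -1.0, 0.002], [-0.003, -0.002, -1.0]]
ft_force: [-0.8, -0.1, -0.2]
grip_width: 0.0219
gripper_force: 39.7
```

```bash
python3 -c "
from h import *
align('jar_medium')"
```

```text
tcp [ 0.6254 -0.2262  0.1629] lid (25330, array([ 0.6395, -0.226 ,  0.1574]), array([ 0.6249, -0.2258]), 0.0512)
jar_medium 1171 enc [ 0.6562 -0.2403] 0.039 0.0485 z 0.111 ring [ 0.6277 -0.2322]
```

Request:
jog_arm(plan="0 0 0 0.1 0.65 1 255;0 0 0 0 0 1 255;0 0 0 0 0 0 255;0 0 0 0 0 0 255")

```text
time_s: 18.85
position: [0.6259, -0.2327, 0.1415]
tool_rot: [[1.0, 0.0, -0.001], [0.0, -1.0, 0.001], [-0.001, -0.001, -1.0]]
ft_force: [0.0, 0.6, -0.8]
grip_width: 0.0224
gripper_force: 39.7
```

Request:
jog_arm(plan="0 0 0 0 0 0.8 255;0 0 0 0 0 0.6 255;0 0 0 0 0 0.4 255;0 0 0 0 0 0.1 255;0 0 0 0 0 0 255;0 0 0 0 0 0 255")

```text
time_s: 19.35
position: [0.6261, -0.2327, 0.1231]
tool_rot: [[1.0, 0.0, 0.0], [0.0, -1.0, -0.0], [0.0, 0.0, -1.0]]
ft_force: [0.6, -0.6, -0.1]
grip_width: 0.0224
gripper_force: 39.7
```

Request:
jog_arm(plan="0 0 0 0 0 0.1 255;0 0 0 0 0 0 255;0 0 0 0 0 0 0;0 0 0 0 0 0 0;0 0 0 0 0 0 0;0 0 0 0 0 0 0;0 0 0 0 0 0 0;0 0 0 0 0 -2 0;0 0 0 0 0 -3 0;0 0 0 0 0 -3 0")

```text
time_s: 20.18
position: [0.6257, -0.2326, 0.2024]
tool_rot: [[1.0, 0.0, -0.002], [0.0, -1.0, 0.001], [-0.002, -0.001, -1.0]]
ft_force: [0.5, 0.1, 0.5]
grip_width: 0.0855
gripper_force: 0.0
```

```bash
python3 -c "
from h import *
seat('jar_medium');print(np.round(env.observe()['position'],4))"
```

```text
jar_medium 16930 disc z 0.1187 want 0.118 tilt deg [-0.1 -0. ] knob (1294, array([ 0.6277, -0.2327,  0.1442]), array([ 0.627 , -0.2325]), 0.0122)
[ 0.6276 -0.2336  0.21  ]
```

Request:
jog_arm(plan="0 0 0 -0.2 -3.8 0 0;0 0 0 -0.2 -3.8 0 0;0 0 0 -0.2 -3.8 0 0;0 0 0 -0.2 -3.8 0 0;0 0 0 -0.2 -3.8 0 0;0 0 0 -0.2 -3.8 0 0;0 0 0 -0.2 -3.8 0 0;0 0 0 -0.2 -3.8 0 0;0 0 0 -0.2 -3.8 0 0;0 0 0 -0.2 -3.8 0 0")

```text
time_s: 21.07
position: [0.6056, 0.1491, 0.2021]
tool_rot: [[1.0, 0.0, 0.0], [0.0, -1.0, 0.0], [0.0, -0.0, -1.0]]
ft_force: [0.1, -0.1, -1.1]
grip_width: 0.085
gripper_force: 0.0
```

Request:
jog_arm(plan="0 0 0 -0.2 -3.8 1 0;0 0 0 -0.1 -3.8 2.5 0;0 0 0 0 0 2.5 0;0 0 0 0 0 0 0;0 0 0 0 0 0 0")

```text
time_s: 21.48
position: [0.6027, 0.2199, 0.1435]
tool_rot: [[1.0, 0.0, -0.002], [0.0, -1.0, -0.001], [-0.002, 0.001, -1.0]]
ft_force: [0.8, -0.8, 0.4]
grip_width: 0.0852
gripper_force: 0.0
```

Run:
```python
from h import *
w=imaging.get_image("wrist");P=wcloud(w);s=env.observe()
k=knob(P,.604,.224); print(k,np.round(s["position"],4)); print("delta cm tool",np.round((np.array([*k[2],.022])-s["position"])*[100,-100,-100],2))
```

```text
(934, array([0.6059, 0.2243, 0.0442]), array([0.605 , 0.2243]), 0.0122) [0.6036 0.2194 0.1451]
delta cm tool [ 0.14 -0.49 12.31]
```

Request:
jog_arm(plan="0 0 0 0.15 -0.5 3 0;0 0 0 0 0 3 0;0 0 0 0 0 3 0;0 0 0 0 0 1.8 0;0 0 0 0 0 1 0;0 0 0 0 0 0.4 0;0 0 0 0 0 0 0;0 0 0 0 0 0 0")

```text
time_s: 22.2
position: [0.6057, 0.2248, 0.024]
tool_rot: [[1.0, -0.0, 0.003], [-0.0, -1.0, 0.001], [0.003, -0.001, -1.0]]
ft_force: [0.3, 0.3, 0.3]
grip_width: 0.0855
gripper_force: 0.0
```

Request:
jog_arm(plan="0 0 0 0 0 0 255;0 0 0 0 0 0 255;0 0 0 0 0 0 255;0 0 0 0 0 0 255;0 0 0 0 0 0 255;0 0 0 0 0 0 255;0 0 0 0 0 0 255;0 0 0 0 0 0 255;0 0 0 0 0 0 255")

```text
time_s: 22.95
position: [0.6047, 0.2251, 0.0226]
tool_rot: [[1.0, 0.0, 0.001], [0.0, -1.0, 0.0], [0.001, -0.0, -1.0]]
ft_force: [-1.1, -1.1, 5.4]
grip_width: 0.0222
gripper_force: 39.5
```

Request:
jog_arm(plan="0 0 0 0 0 -2 255;0 0 0 0 0 -4 255;0 0 0 0 0 -4 255;0 0 0 0 0 -4 255;0 0 0 0 0 -4 255;0 0 0 -2.9 2.6 0 255;0 0 0 -2.9 2.6 0 255;0 0 0 -2.9 2.6 0 255;0 0 0 -2.9 2.6 0 255;0 0 0 -2.9 2.6 0 255")

```text
time_s: 23.78
position: [0.4577, 0.0942, 0.2016]
tool_rot: [[1.0, 0.001, -0.001], [0.001, -1.0, -0.0], [-0.001, 0.0, -1.0]]
ft_force: [0.4, 0.7, -1.8]
grip_width: 0.0225
gripper_force: 39.7
```

Request:
jog_arm(plan="0 0 0 0 0 1.5 255;0 0 0 0 0 1 255;0 0 0 0 0 0 255;0 0 0 0 0 0 255")

```text
time_s: 24.12
position: [0.4595, 0.095, 0.1769]
tool_rot: [[1.0, 0.0, -0.001], [0.0, -1.0, 0.0], [-0.001, -0.0, -1.0]]
ft_force: [-0.9, -0.0, -1.7]
grip_width: 0.0228
gripper_force: 39.8
```

```bash
python3 -c "
from h import *
align('jar_large')"
```

```text
tcp [0.4599 0.0951 0.1773] lid (36595, array([0.4783, 0.095 , 0.173 ]), array([0.4606, 0.0951]), 0.0607)
jar_large 0
```

Request:
jog_arm(plan="0 0 0 -0.1 0.1 1 255;0 0 0 0 0 1 255;0 0 0 0 0 0.8 255;0 0 0 0 0 0.5 255;0 0 0 0 0 0.2 255;0 0 0 0 0 0 255;0 0 0 0 0 0 255")

```text
time_s: 24.75
position: [0.4588, 0.0942, 0.1426]
tool_rot: [[1.0, 0.0, 0.001], [0.0, -1.0, 0.0], [0.001, -0.0, -1.0]]
ft_force: [-1.0, 0.6, 1.9]
grip_width: 0.0223
gripper_force: 40.1
```

Request:
jog_arm(plan="0 0 0 0 0 0 0;0 0 0 0 0 0 0;0 0 0 0 0 0 0;0 0 0 0 0 0 0;0 0 0 0 0 0 0;0 0 0 0 0 -2 0;0 0 0 0 0 -3 0;0 0 0 0 0 -3 0;0 0 0 0 0 -3 0;0 0 0 0 0 0 0")

```text
time_s: 25.58
position: [0.4604, 0.094, 0.2574]
tool_rot: [[1.0, 0.0, 0.01], [0.0, -1.0, -0.0], [0.01, 0.0, -1.0]]
ft_force: [-0.3, 0.4, -0.4]
grip_width: 0.0855
gripper_force: 0.0
```

```bash
python3 -c "
from h import *
seat('jar_large');print(np.round(env.observe()['position'],4))"
```

```text
jar_large 18974 disc z 0.1387 want 0.138 tilt deg [-0.  0.] knob (973, array([0.4602, 0.0941, 0.1642]), array([0.4594, 0.0942]), 0.0121)
[0.4596 0.094  0.2546]
```

Request:
jog_arm(plan="0 0 0 1 -3.8 0 0;0 0 0 1 -3.8 0 0;0 0 0 1 -3.8 0 0;0 0 0 1 -3.8 0 0;0 0 0 1 -3.8 0 0;0 0 0 0 -3.8 0 0;0 0 0 0 0 0 0;0 0 0 0 0 0 0")

```text
time_s: 26.3
position: [0.5079, 0.3234, 0.2502]
tool_rot: [[1.0, 0.003, -0.003], [0.003, -1.0, -0.001], [-0.003, 0.001, -1.0]]
ft_force: [-0.2, 0.3, 0.5]
grip_width: 0.0854
gripper_force: 0.0
```

```bash
python3 -c "
from h import *
a=imaging.get_image('top');cv2.imwrite('pics/c5.png',cv2.resize(a['pixels'][150:330,130:500],(800,389),interpolation=cv2.INTER_CUBIC)[:,:,::-1])"
```

```text
(no output)
```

View pics/c5.png

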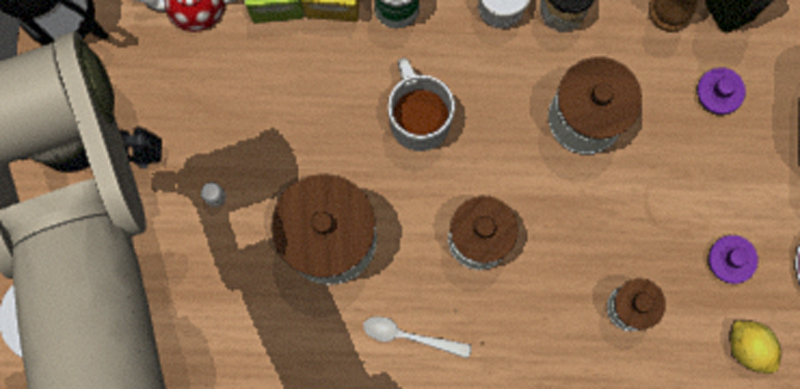

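The crop shows all four jars lidded: large (325,225), small (485,230), medium (600,97) and tiny (640,303). The mug (420,110) and shaker (212,193) are where they were.

```bash
python3 -c "
from h import *
print(job.close_job())"
```

```text
the job is handed in; nothing more can be done
None
```

All four wooden lids are on their matching jars, knob up, level and down on the rims; the mug and shaker were not moved, and the job was handed in at about 26 s of the 96 s allowed.

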